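Load the toy wagon from the cup on the turntable

TASK

On the toy-shop train table, lift the red cup of balls off the little turntable (it spins freely) and pour all six balls from the cup into the blue wagon. Then gently stand the empty cup upright back on the turntable, wholly on the spinning disc, letting go only once it stands. Leave the wagon and the other toys where they are; the green engine must stay standing on the disc, which may turn.

Things in the scene. Friction and masses are not known exactly. Their poses are not given: they have to be found in the camera images.
- turntable: Fixed base of the wooden toy turntable: round plate, 240 mm across, 16 mm high, fixed on the table. Origin: centre of its underside; z up.
- deck: Spinning disc of the turntable: 210 mm across, 18 mm thick, turns endlessly, with very little friction, about the vertical axis through its centre. Origin: centre of its underside; its flat top is 18 mm above that, 36 mm above the table. z up. At the start the cup stands about 55 mm from the centre, the green engine about 60 mm from it beyond the centre.
- cup: Red open round plastic cup, no handle, about 110 g, 105 mm high, tapered: outside diameter 58 mm at the foot, 66 mm at 55 mm up, 74 mm at the rim; wall 3 mm, bottom 5 mm. Origin: centre of its underside; z along its axis to the mouth. Stands upright, the six balls loose in it; they roll out once it is tipped well past level (over 105 degrees); a few may hang back.
- cup_mid (a point): Point on the cup's axis, inside, 50 mm above its underside.
- wagon: Blue open toy wagon on four black wheels with a light wooden bar below, 0.75 kg, stands loose on the table. Box 152 mm (along its x) by 116 mm (along its y) outside, walls 6 mm; inner floor 30 mm and rim 90 mm above the table. Origin: centre of its underside, at table height; x along its length (couplings reach 97 mm from the centre at each end), z up.
- ball1: Smooth lacquered ball, slippery (friction about 0.3), 24 mm diameter, yellow, about 11 g, one of six cargo balls in the cup at the start. Origin: its centre.
- ball2: Smooth lacquered ball, slippery (friction about 0.3), 24 mm diameter, blue, about 11 g, one of six cargo balls in the cup at the start. Origin: its centre.
- ball3: Smooth lacquered ball, slippery (friction about 0.3), 24 mm diameter, yellow, about 11 g, one of six cargo balls in the cup at the start. Origin: its centre.
- ball4: Smooth lacquered ball, slippery (friction about 0.3), 24 mm diameter, blue, about 11 g, one of six cargo balls in the cup at the start. Origin: its centre.
- ball5: Smooth lacquered ball, slippery (friction about 0.3), 24 mm diameter, yellow, about 11 g, one of six cargo balls in the cup at the start. Origin: its centre.
- ball6: Smooth lacquered ball, slippery (friction about 0.3), 24 mm diameter, blue, about 11 g, one of six cargo balls in the cup at the start. Origin: its centre.
- loco: Small green and red wooden toy engine, bystander standing loose on the disc: 88 mm long (its x), 38 mm wide, 61 mm high. Origin: centre of its underside; z up.
- tanker: Yellow wooden tank wagon, loose bystander on the table between the turntable and the wagon: 110 mm long (its x), 46 mm wide, 76 mm high. Origin: centre of its underside; z up.
- tree: Green toy tree, loose bystander on the table between the turntable and the wagon: 52 mm wide, 88 mm high. Origin: centre of its underside; z up.
- house: White toy house with a red roof, loose bystander at the back of the table: 60 by 78 mm, about 85 mm high. Origin: centre of its underside; z up.
Things that resemble listed ones, but are neither listed nor needed, are in the scene too. Leave any black look-alike of the cup alone.

How it is judged:
On the way, in this order (a step that is already met when the one before it is completed fails the run):
1. the cup is lifted clear of the disc with all six balls in it (height (world z) of cup above 0.066 m and distance between each of ball1, ball2, ball3, ball4, ball5, ball6 and cup_mid below 0.06 m), for 0.2 s.
2. the cup is tipped by more than 50 degrees near the wagon (angle between cup's own z axis and vertical above 0.9 rad and horizontal distance between cup_mid and wagon below 0.2 m).
3. all six balls are in the wagon (x of ball1 in the frame of wagon between -0.072 and 0.072 m and y of ball1 in the frame of wagon between -0.054 and 0.054 m and z of ball1 in the frame of wagon between 0.025 and 0.09 m and x of ball2 in the frame of wagon between -0.072 and 0.072 m and y of ball2 in the frame of wagon between -0.054 and 0.054 m and z of ball2 in the frame of wagon between 0.025 and 0.09 m and x of ball3 in the frame of wagon between -0.072 and 0.072 m and y of ball3 in the frame of wagon between -0.054 and 0.054 m and z of ball3 in the frame of wagon between 0.025 and 0.09 m and x of ball4 in the frame of wagon between -0.072 and 0.072 m and y of ball4 in the frame of wagon between -0.054 and 0.054 m and z of ball4 in the frame of wagon between 0.025 and 0.09 m and x of ball5 in the frame of wagon between -0.072 and 0.072 m and y of ball5 in the frame of wagon between -0.054 and 0.054 m and z of ball5 in the frame of wagon between 0.025 and 0.09 m and x of ball6 in the frame of wagon between -0.072 and 0.072 m and y of ball6 in the frame of wagon between -0.054 and 0.054 m and z of ball6 in the frame of wagon between 0.025 and 0.09 m), for 0.3 s.
At the end, for the whole second after the job is handed in: All six balls lie in the wagon; the cup stands upright (within 3.5 degrees), at rest, its foot wholly on the top of the disc (cup axis within 78 mm of the disc's centre); the engine stands upright on the disc (its middle within 90 mm of the centre). The disc may have turned (all of step 3 and angle between cup's own z axis and vertical below 0.06 rad and horizontal distance between cup and deck below 0.078 m and z of cup in the frame of deck between 0.014 and 0.022 m and linear speed of cup below 0.03 m/s and angle between loco's own z axis and vertical below 0.1 rad and horizontal distance between loco and deck below 0.09 m); the robot touches nothing.
It fails at once if the cup is let go before it stands on the disc (dropped from more than 5 mm) (height (world z) of cup above 0.041 m and contact force between the fingers and cup below 0.05 N).
It fails at once if the cup is pushed hard onto the disc (over 35 N) (contact force between cup and deck above 35 N).
It fails at once if the wagon is shifted by more than 30 mm (distance of wagon from where it was at the start of the episode above 0.03 m).
It fails at once if the tank wagon, the tree or the house is shifted by more than 25 mm (distance of any of tanker, tree, house from where it was at the start of the episode above 0.025 m).
It fails at once if the engine falls over or off the disc (angle between loco's own z axis and vertical above 0.5 rad or height (world z) of loco below 0.025 m).
It also fails if it takes over 61 s, if anything falls off the work surface, if the arm or the gripper's body presses on something with over 40 N, if the wrist force passes 120 N, or if a joint passes its speed limit or range.

ROBOT

A 6-joint arm with a two-finger parallel gripper is mounted at the origin on the work surface. World frame = base frame: x ahead of the robot, y to its left, z up, the work surface at z = 0. Lengths are in m, angles in rad, forces in N, time in s.
With the tool pointing down it reaches from about 0.275 to 0.75 m from the base axis. Payload 10.2 kg.
Tool frame: the origin (TCP) lies midway between the tips of the shut fingers; the grasp point (between the pads) lies 19 mm behind it (env.hold_point_z is the distance from the TCP to the grasp point, in m); z points along the fingers, y is the line along which they close (so a half turn about z gives the same grasp; the last joint's range is limited). The gripper opens to 85 mm and grips with 20 to 120 N. Pads are 22 mm wide; open, the fingers measure 114 mm over their backs; the gripper's body (76 mm by 85 mm) begins 54 mm behind the grasp point. The pads swing forward as they close: fully open they stand 13 mm farther back than shut.
Start: joints at [-1.526, 0.313, 1.498, -0, 1.331, -0.223], TCP at [0.139, -0.506, 0.231] pointing down, gripper open.
Joint ranges: [-2.94, 2.94], [-0.97, 2.17], [0.19, 2.56], [-1.23, 4.37], [0.02, 3.11], [-2.88, 2.88]. Speed limits (rad/s): [2.39, 2.39, 3.01, 3.14, 3.14, 3.14].

INTERFACE

Orientations are given as a unit quaternion [x, y, z, w].
In Python, from bench import env, kinematics, monitor, eyes, job gives the robot as it stands. The module is installed in compiled form; this text tells all that it offers. Calls block until the motion is done:
- env.reach(position, orientation): joint-space move of the TCP to a pose.
- env.movel(position, velocity=0.15, frame=None, guard=None): straight line of the TCP; frame=None keeps the orientation; velocity is the mean speed in m/s. With guard (N) it stops when the force on the tool has changed by that much, and returns True; else False.
- env.set_joints(angles): joint-space move.
- env.release() and env.close_gripper(effort=None): open the fingers fully, or close them until they stop; effort is the grip in N (None keeps the last).
- env.hold(seconds).
- kinematics.ik(position, orientation): joint angles nearest the present ones, or None.
- monitor.sense(): the state.
- eyes.grab_frame(name): name is "scene" or "top"; returns a dict with "frame" (400x640x3 uint8, red, green, blue), "mtx" (3x3 intrinsics, pixels), "view" (4x4, takes a point from world to camera coordinates). Camera axes: x right, y down, z forward; pixel columns grow to the right and rows downward; lengths in m; the calibration is good to about 2 mm. A picture is of the moment at which its call begins. There is no depth.
A pose or a line that the arm cannot do raises env.MotionError and nothing moves.
- job.hand_in(): hands the job in; it is judged then, once.
The state is a dict: "clock": time; "joints": joint angles; "qvel": joint speeds; "joint_efforts": joint torques, N m; "position": TCP position; "ee_rot": TCP orientation; "contact_force": force on the tool from outside, world axes, zero at the start; "ft_torque": the same for the moment, N m; "finger_gap": opening from 0.0 (shut) to 1.0 (fully open); "gripper_force": force on a finger pad.
Only numpy, scipy, OpenCV 4.12 (cv2) and the standard library are available. Lean on these libraries where they do the work, as an engineer would, in place of code of your own. Each camera call takes 0.05 s, during which the arm holds its last target. There are 200 camera calls.

## Working session

There is one attempt and no reset: what is moved stays moved. The work goes in short steps, each a Python script; the robot and the scene stay as the last script left them, time stands still between calls to the robot, and variables do not carry over. Pictures are saved under pics/ and viewed, at most 10 in all, crops included, and the job is handed in when it is done.

```bash
mkdir -p pics; ls; python3 - <<'E'
from bench import env,monitor,eyes
import cv2,numpy as np
for n in("scene","top"):
    f=eyes.grab_frame(n); cv2.imwrite(f"pics/{n}0.png",f["frame"][:,:,::-1]); print(n,f["mtx"].round(1).tolist(),f["view"].round(4).tolist())
s=monitor.sense(); print(s["clock"],s["position"],s["ee_rot"],env.hold_point_z,s["finger_gap"])
E
```

```text
pics
scene [[363.6, 0.0, 321.9], [0.0, 363.6, 202.2], [0.0, 0.0, 1.0]] [[-0.5102, 0.8601, 0.0009, 0.2829], [0.6929, 0.4116, -0.5921, -0.3395], [-0.5096, -0.3015, -0.8059, 1.2721], [0.0, 0.0, 0.0, 1.0]]
top [[491.3, 0.0, 313.8], [0.0, 491.3, 202.2], [0.0, 0.0, 1.0]] [[0.0121, -0.9997, 0.0208, -0.0097], [-0.9903, -0.0148, -0.1385, 0.5626], [0.1387, -0.0189, -0.9901, 0.9683], [0.0, 0.0, 0.0, 1.0]]
0.1 [ 0.13890162 -0.50606223  0.23081376] [ 9.91051672e-01  1.33477626e-01  6.03168533e-05 -5.50780691e-04] 0.0187 0.9999144877497651
```

View pics/top0.png

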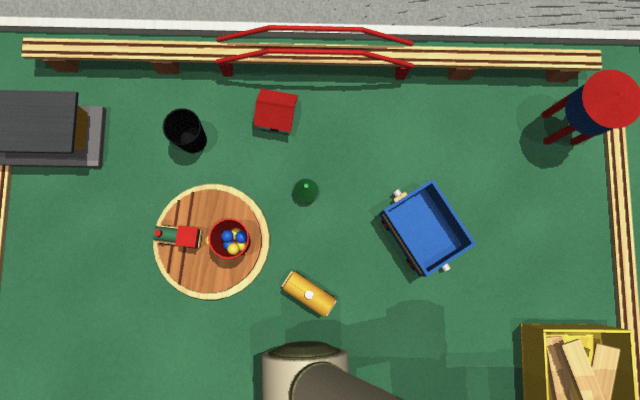

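View pics/scene0.png

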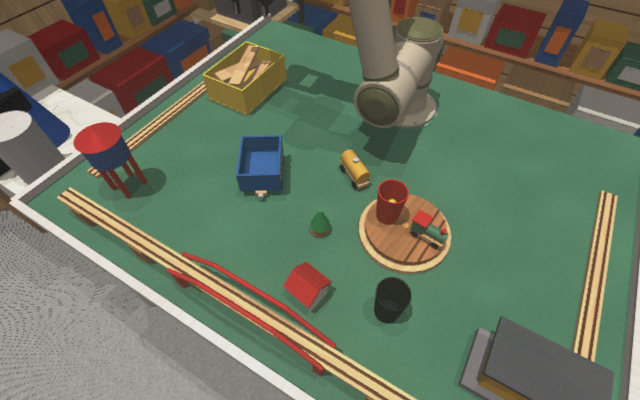

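Top view: the red cup with balls is at (230,239) on the disc and the black look-alike is at (183,128). The engine is at (180,237), tanker (309,294), tree (305,190), house (275,110) and blue wagon (427,228). The red cup with the balls, on the turntable, matches the description; the black one does not. Next I'll measure and confirm with a crop.

```bash
cat > h.py <<'E'
from bench import env,kinematics,monitor,eyes,job
import cv2,numpy as np
from scipy.spatial.transform import Rotation as R
from scipy.optimize import least_squares
def px2w(f,uv,z):
    V=f["view"];c=-V[:3,:3].T@V[:3,3]
    uv=np.atleast_2d(uv).astype(float)
    d=(np.c_[uv,np.ones(len(uv))]@np.linalg.inv(f["mtx"]).T)@V[:3,:3]
    return c+d*((z-c[2])/d[:,2])[:,None]
def w2px(f,P):
    p=np.atleast_2d(P)@f["view"][:3,:3].T+f["view"][:3,3]; q=p@f["mtx"].T
    return q[:,:2]/q[:,2:]
def circ(P):
    r=least_squares(lambda a:np.hypot(P[:,0]-a[0],P[:,1]-a[1])-a[2],[*P[:,:2].mean(0),.05],loss='soft_l1',f_scale=.002); return r.x
E
python3 - <<'E'
from h import *
f=eyes.grab_frame("top"); hsv=cv2.cvtColor(f["frame"],cv2.COLOR_RGB2HSV)
def blob(m,x0,y0,x1,y1):
    k=np.zeros(m.shape,np.uint8);k[y0:y1,x0:x1]=m[y0:y1,x0:x1]*255
    c=max(cv2.findContours(k,0,1)[0],key=cv2.contourArea);return c.reshape(-1,2)
H,S,Vv=cv2.split(hsv)
red=((H<6)|(H>174))&(S>150)&(Vv>60); blue=(H>100)&(H<125)&(S>130)&(Vv>40); green=(H>55)&(H<85)&(S>90)
img=f["frame"][:,:,::-1].copy()
c=cv2.convexHull(blob(red,203,210,260,275)).reshape(-1,2)
print("cup rim",circ(px2w(f,c,.141)), c.min(0),c.max(0))
c=blob(blue,370,170,490,290); (ctr,wh,a)=cv2.minAreaRect(c)
w=px2w(f,cv2.boxPoints(cv2.minAreaRect(c)),.09); print("wagon box",w.round(3).tolist(),np.linalg.norm(np.diff(w,axis=0),axis=1))
c=blob(~((H>55)&(H<90)&(S>100)),140,170,275,310); print("tt",circ(px2w(f,c,.016)))
for n,p,z in(("loco",(180,237),.09),("tanker",(309,294),.076),("tree",(306,186),.124-.036),("house",(275,110),.085),("black",(183,128),.1)): print(n,px2w(f,p,z)[0].round(3))
cv2.imwrite("pics/crop.png",np.hstack([cv2.resize(img[180:300,140:340],None,fx=4,fy=4,interpolation=2)]))
cv2.imwrite("pics/crop2.png",cv2.resize(img[170:290,370:490],None,fx=4,fy=4,interpolation=2))
E
```

```text
cup rim [0.48003816 0.15370227 0.03689614] [209 219] [249 258]
wagon box [[0.536, -0.125, 0.09], [0.609, -0.232, 0.09], [0.479, -0.316, 0.09], [0.409, -0.21, 0.09]] [0.12905286 0.1546797  0.1268515 ]
tt [0.48340857 0.20767043 0.11963732]
loco [0.484 0.254 0.09 ]
tanker [0.379 0.006 0.076]
tree [0.588 0.014 0.088]
house [0.742 0.079 0.085]
black [0.697 0.257 0.1  ]
```

View pics/crop.png

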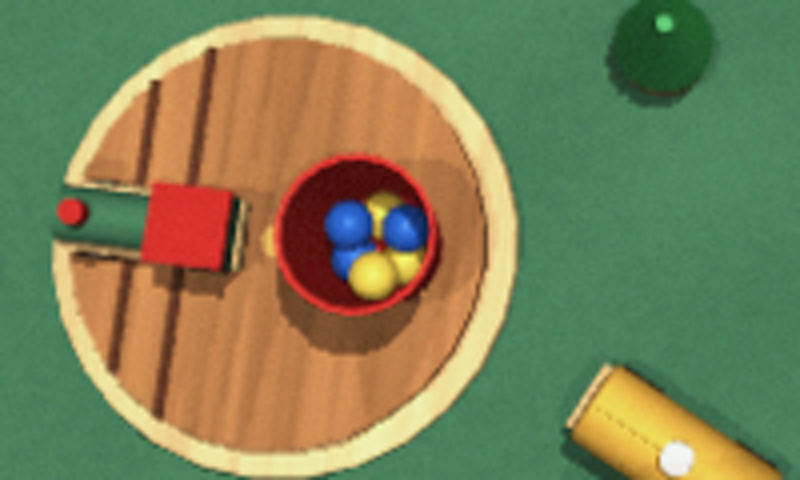

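View pics/crop2.png

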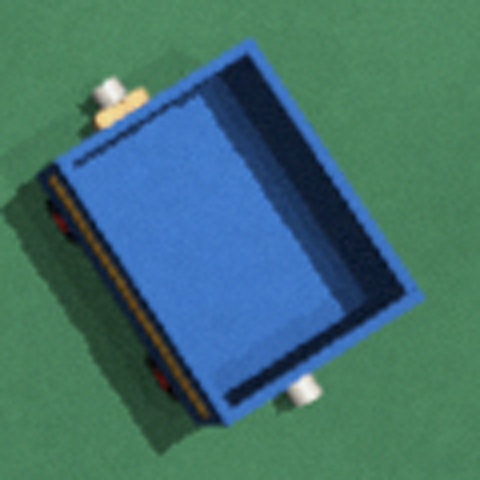

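```bash
cat >> h.py <<'E'
def Q(az,roll=0,up=1,pitch=0):
    # tool z along azimuth az (pitched down), tool x = up*world up, then rolled about tool z (deg)
    a,p=np.radians([az,pitch]); z=np.array([np.cos(a)*np.cos(p),np.sin(a)*np.cos(p),-np.sin(p)])
    x=up*np.array([np.cos(a)*np.sin(p),np.sin(a)*np.sin(p),np.cos(p)])
    return (R.from_matrix(np.c_[x,np.cross(z,x),z])*R.from_euler('z',roll,degrees=True)).as_quat()
def D(az): a=np.radians(az); return np.array([np.cos(a),np.sin(a),0])
E
python3 - <<'E'
from h import *
f=eyes.grab_frame("top")
w=px2w(f,[(432.5,180.5),(475,244.25),(427,276),(384.5,210.75)],.09)
e=np.diff(np.vstack([w,w[:1]]),axis=0);print("wagon",w.mean(0),np.linalg.norm(e,axis=1),np.degrees(np.arctan2(e[:,1],e[:,0])))
wc=w.mean(0)
cup=np.array([.480,.154,.115])
for up in(1,-1):
  for az in(-5,0,10):
    for p in (0,15):
      for b,z in((.0,.115),(.11,.115),(.11,.25)):
        q=kinematics.ik(cup*[1,1,0]+[0,0,z]+D(az)*(.028-b),Q(az,0,up,p)); print(up,az,p,b,z,None if q is None else np.round(q,2))
for up in(1,-1):
  for az in(-70,-56,-40,-23):
    for r in(0,120,145,-120,-145):
      pd=D(az+90) ; 
      q=kinematics.ik(np.array([wc[0],wc[1],.17])+D(az)*.028,Q(az,r,up)); print("pour",up,az,r,None if q is None else np.round(q,2))
E
```

```text
wagon [ 0.50927937 -0.2269444   0.09      ] [0.14772698 0.11309388 0.14853569 0.11332486] [-147.19976355  123.20344719   32.8904145   -57.20615969]
1 -5 0 0.0 0.115 [ 0.21  0.78  2.32  3.44  1.53 -1.58]
1 -5 0 0.11 0.115 [ 0.38  0.84  2.52  3.62  1.77 -1.47]
1 -5 0 0.11 0.25 [ 0.38  0.2   2.55  3.65  1.22 -1.76]
1 -5 15 0.0 0.115 [ 0.2   0.55  2.34  3.46  1.07 -1.65]
1 -5 15 0.11 0.115 [ 0.36  0.53  2.55  3.6   1.25 -1.6 ]
1 -5 15 0.11 0.25 [ 0.36 -0.06  2.48  3.86  0.69 -2.04]
1 0 0 0.0 0.115 [ 0.14  0.78  2.35  3.29  1.57 -1.57]
1 0 0 0.11 0.115 None
1 0 0 0.11 0.25 None
1 0 15 0.0 0.115 [ 0.14  0.54  2.37  3.29  1.08 -1.61]
1 0 15 0.11 0.115 None
1 0 15 0.11 0.25 [ 0.23 -0.13  2.53  3.53  0.6  -1.84]
1 10 0 0.0 0.115 [-0.01  0.79  2.4   2.96  1.61 -1.58]
1 10 0 0.11 0.115 None
1 10 0 0.11 0.25 None
1 10 15 0.0 0.115 [-0.    0.54  2.41  2.95  1.11 -1.53]
1 10 15 0.11 0.115 None
1 10 15 0.11 0.25 None
-1 -5 0 0.0 0.115 [0.21 0.78 2.32 3.44 1.53 1.56]
-1 -5 0 0.11 0.115 [0.38 0.84 2.52 3.62 1.77 1.67]
-1 -5 0 0.11 0.25 [0.38 0.2  2.55 3.65 1.22 1.38]
-1 -5 15 0.0 0.115 [0.2  0.55 2.3
[... 1966 characters left out ...]
r -1 -56 145 [-0.41  0.63  2.14  3.74  1.26 -2.39]
pour -1 -56 -120 [-0.41  0.63  2.14  3.74  1.26 -0.73]
pour -1 -56 -145 [-0.41  0.63  2.14  3.74  1.26 -1.16]
pour -1 -40 0 [-0.58  0.6   2.25  3.26  1.29  1.54]
pour -1 -40 120 [-0.58  0.6   2.25  3.26  1.29 -2.65]
pour -1 -40 145 [-0.58  0.6   2.25  3.26  1.29 -2.22]
pour -1 -40 -120 [-0.58  0.6   2.25  3.26  1.29 -0.56]
pour -1 -40 -145 [-0.58  0.6   2.25  3.26  1.29 -0.99]
pour -1 -23 0 [-0.79  0.6   2.29  2.74  1.33  1.67]
pour -1 -23 120 [-0.79  0.6   2.29  2.74  1.33 -2.52]
pour -1 -23 145 [-0.79  0.6   2.29  2.74  1.33 -2.08]
pour -1 -23 -120 [-0.79  0.6   2.29  2.74  1.33 -0.42]
pour -1 -23 -145 [-0.79  0.6   2.29  2.74  1.33 -0.86]
```

```bash
python3 - <<'E'
from h import *
cup=np.array([.480,.154,.115]);az=-5
pre=cup+D(az)*(.028-.11)
S=lambda t:print(t,(s:=monitor.sense())["clock"],s["position"].round(3),s["contact_force"].round(1),round(s["finger_gap"],3),s["gripper_force"])
env.set_joints([-1.0,-.3,1.6,0,1.33,-.22]);S("a")
env.set_joints([.2,-.5,1.9,3.65,1.22,-1.76]);S("b")
env.reach(pre+[0,0,.135],Q(az));S("c")
env.movel(pre,.12);S("pre")
f=eyes.grab_frame("top");g=eyes.grab_frame("scene")
cv2.imwrite("pics/pre.png",np.vstack([cv2.resize(f["frame"][100:330,120:360],(480,460)),])[:,:,::-1])
E
```

```text
a 1.6167 [ 0.308 -0.265  0.466] [-0.   0.3 -0.4] 1.0 0.0
b 4.675 [0.234 0.047 0.837] [ 0.2 -0.2 -1. ] 1.0 0.0
c 6.825 [0.399 0.161 0.251] [0.4 1.1 0.2] 0.997 0.0Traceback (most recent call last):
  File "<stdin>", line 8, in <module>
bench.MotionError: the arm cannot follow that straight line within its joint ranges
```

```bash
python3 - <<'E'
from h import *
cup=np.array([.480,.154,.115]);az=-5
pre=cup+D(az)*(.028-.105)
S=lambda t:print(t,(s:=monitor.sense())["clock"],s["position"].round(3),s["contact_force"].round(1),round(s["finger_gap"],3),s["gripper_force"])
env.reach(pre,Q(az));S("pre")
try: env.movel(cup+D(az)*.028,.06,guard=6)
except env.MotionError as e: print(e)
S("at")
f=eyes.grab_frame("top");g=eyes.grab_frame("scene")
cv2.imwrite("pics/pre.png",np.hstack([cv2.resize(f["frame"][150:310,140:300],(400,400)),cv2.resize(g["frame"][140:300,320:480],(400,400))])[:,:,::-1])
E
```

```text
pre 7.6417 [0.404 0.161 0.116] [-0.2 -0.2  0.8] 1.002 0.0
at 9.5417 [0.508 0.152 0.115] [ 0.4 -0.3  0.8] 1.003 0.0
```

View pics/pre.png

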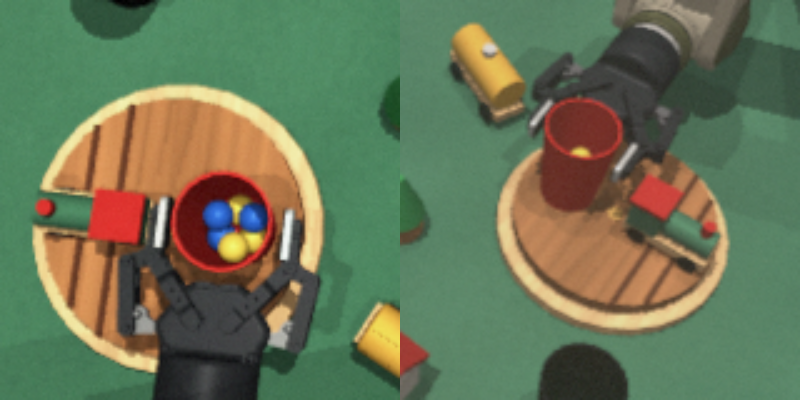

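The pads straddle the cup with clearance on both sides: left pad at (162,222), cup centre (223,222), right pad (290,236) in the crop. Nothing is touched, so I'll grip and lift.

```bash
python3 - <<'E'
from h import *
S=lambda t:print(t,(s:=monitor.sense())["clock"],s["position"].round(3),s["contact_force"].round(1),round(s["finger_gap"],3),s["gripper_force"])
env.close_gripper(45);S("closed")
p=monitor.sense()["position"]
env.movel([p[0],p[1],p[2]+.01],.03);S("up1")
env.movel([p[0],p[1],.235],.1);S("up")
f=eyes.grab_frame("top");g=eyes.grab_frame("scene")
cv2.imwrite("pics/lift.png",np.hstack([cv2.resize(f["frame"][120:320,140:340],(400,400)),cv2.resize(g["frame"][100:300,300:500],(400,400))])[:,:,::-1])
wc=np.array([.509,-.227,0]);az=-57
P=wc-D(az-90)*.045+D(az)*.028
for z in(.175,.235):
  for r in(0,90,140): print(z,r,np.round(kinematics.ik(P+[0,0,z],Q(az,r)),2))
E
```

```text
closed 9.9333 [0.508 0.152 0.115] [ 0.2 -0.3  0.1] 0.809 50.5537514712114
up1 10.4167 [0.508 0.152 0.125] [-0.3 -0.4 -1.8] 0.803 50.65494873435455
up 11.6667 [0.508 0.152 0.234] [-0.5  0.3 -1.9] 0.81 50.66383062514433
0.175 0 [-0.31  0.66  2.03  3.88  1.23 -1.87]
0.175 90 [-0.31  0.66  2.03  3.88  1.23 -0.3 ]
0.175 140 [-0.31  0.66  2.03  3.88  1.23  0.57]
0.235 0 [-0.31  0.51  2.03  3.93  1.12 -1.98]
0.235 90 [-0.31  0.51  2.03  3.93  1.12 -0.41]
0.235 140 [-0.31  0.51  2.03  3.93  1.12  0.46]
```

View pics/lift.png

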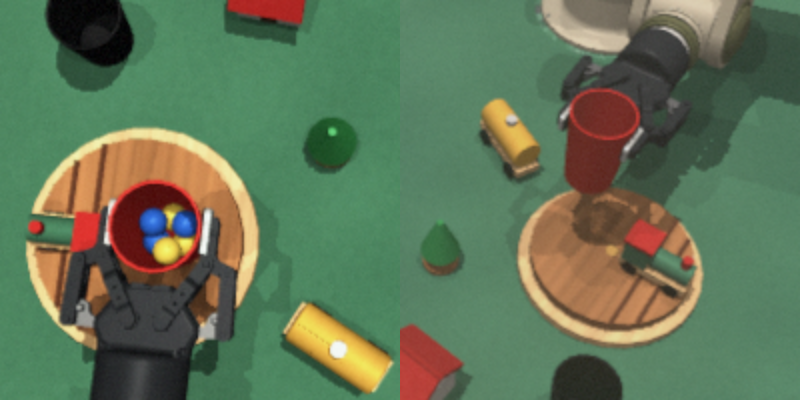

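The cup is lifted upright with all six balls in it; the engine, tanker and tree are undisturbed. Now the pour.

```bash
python3 - <<'E'
from h import *
S=lambda t:print(t,(s:=monitor.sense())["clock"],s["position"].round(3),s["contact_force"].round(1),round(s["finger_gap"],3))
wc=np.array([.509,-.227,0]);az=-57
P=wc-D(az-90)*.045+D(az)*.028
try: env.movel(P+[0,0,.235],.12,Q(az))
except env.MotionError as e: print(e); env.reach(P+[0,0,.235],Q(az))
S("over")
env.movel(P+[0,0,.178],.08);S("low")
env.reach(P+[0,0,.178],Q(az,70));S("70")
q=monitor.sense()["joints"]
for d in range(4,60,4):
    t=q.copy();t[5]+=np.radians(d);env.set_joints(t);env.hold(.05)
S("126");env.hold(.3);S("end")
f=eyes.grab_frame("top");g=eyes.grab_frame("scene")
cv2.imwrite("pics/pour.png",np.hstack([cv2.resize(f["frame"][150:310,350:510],(400,400)),cv2.resize(g["frame"][80:240,180:340],(400,400))])[:,:,::-1])
E
```

```text
over 15.0917 [ 0.562 -0.226  0.235] [-0.4 -0.7 -2.2] 0.807
low 15.95 [ 0.562 -0.226  0.178] [ 0.2  0.2 -1.8] 0.805
70 17.075 [ 0.562 -0.226  0.178] [ 0.9 -0.4 -1.2] 0.803
126 21.275 [ 0.562 -0.226  0.178] [ 0.1 -0.1 -1.1] 0.804
end 21.575 [ 0.562 -0.226  0.178] [-0.2  0.6 -2.4] 0.811
```

View pics/pour.png

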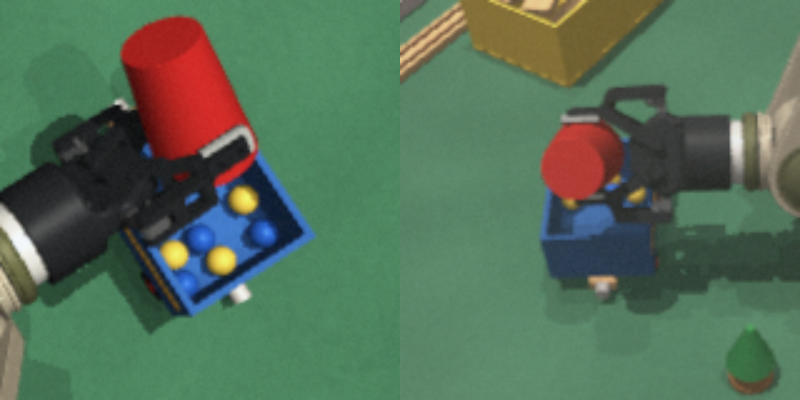

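All six balls are in the wagon: yellow at (243,200), (221,261) and (175,254), blue at (263,234), (202,237) and (185,280) in the crop. I'll return the cup and check it before lowering.

```bash
python3 - <<'E'
from h import *
S=lambda t:print(t,(s:=monitor.sense())["clock"],s["position"].round(3),s["contact_force"].round(1),round(s["finger_gap"],3))
p=monitor.sense()["position"]
env.movel([p[0],p[1],.235],.08)
env.reach([p[0],p[1],.235],Q(-57));S("upright")
f0=eyes.grab_frame("top")
T=np.array([.508,.152,.235])
try: env.movel(T,.12,Q(-5))
except env.MotionError as e: print(e); env.reach(T,Q(-5))
S("back")
f=eyes.grab_frame("top");g=eyes.grab_frame("scene")
cv2.imwrite("pics/back.png",np.vstack([np.hstack([cv2.resize(f["frame"][120:320,140:340],(300,300)),cv2.resize(g["frame"][100:300,300:500],(300,300))]),cv2.resize(f["frame"][150:300,340:640],(600,300))])[:,:,::-1])
E
```

```text
upright 24.4333 [ 0.562 -0.226  0.235] [-0.5 -1.1 -1.2] 0.807
back 27.8167 [0.508 0.152 0.235] [-0.8 -0.4 -1.2] 0.806
```

View pics/back.png

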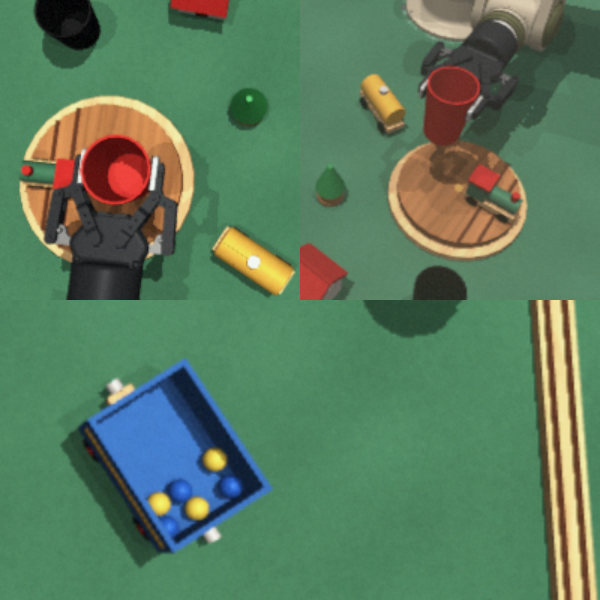

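The cup is empty and upright in the grip, all six balls lie in the wagon, and the disc and engine have not moved. I'll lower it gently.

```bash
python3 - <<'E'
from h import *
S=lambda t:print(t,(s:=monitor.sense())["clock"],s["position"].round(4),s["contact_force"].round(1),round(s["finger_gap"],3))
T=np.array([.508,.152,.122])
env.movel(T,.08);env.hold(.3);S("low")
print(env.movel(T-[0,0,.012],.012,guard=2.5));S("touch")
env.hold(.3);S("set")
f=eyes.grab_frame("top");g=eyes.grab_frame("scene")
cv2.imwrite("pics/set.png",np.hstack([cv2.resize(f["frame"][150:310,140:300],(400,400)),cv2.resize(g["frame"][140:300,320:480],(400,400))])[:,:,::-1])
E
```

```text
low 29.7833 [0.508  0.152  0.1222] [ 1.   0.1 -0.9] 0.809
True
touch 30.425 [0.5081 0.152  0.115 ] [-0.1  0.3  3.9] 0.807
set 30.725 [0.508 0.152 0.115] [ 0.7 -0.3  4.6] 0.807
```

View pics/set.png

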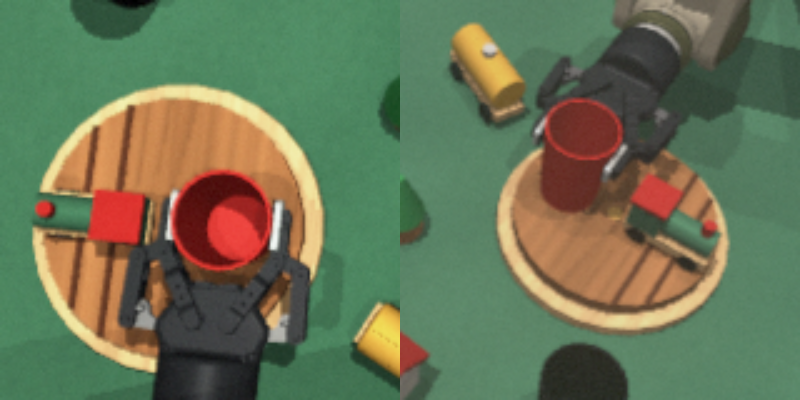

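The cup stands on the disc at its original grasp height (TCP z 0.115) with about 5 N of contact force. Now release and back off.

```bash
python3 - <<'E'
from h import *
S=lambda t:print(t,(s:=monitor.sense())["clock"],s["position"].round(4),s["contact_force"].round(1),round(s["finger_gap"],3))
env.release();env.hold(.3);S("open")
p=monitor.sense()["position"]
env.movel(p-D(-5)*.1,.06);env.hold(.5);S("back")
f=eyes.grab_frame("top");g=eyes.grab_frame("scene")
cv2.imwrite("pics/fin.png",np.hstack([cv2.resize(f["frame"][150:310,140:300],(400,400)),cv2.resize(g["frame"][140:300,320:480],(400,400))])[:,:,::-1])
E
```

```text
open 31.4417 [0.5079 0.152  0.1145] [ 1.1 -0.1 -0.3] 1.001
back 33.7583 [0.4083 0.1607 0.1145] [0.3 0.3 0.4] 1.0
```

View pics/fin.png

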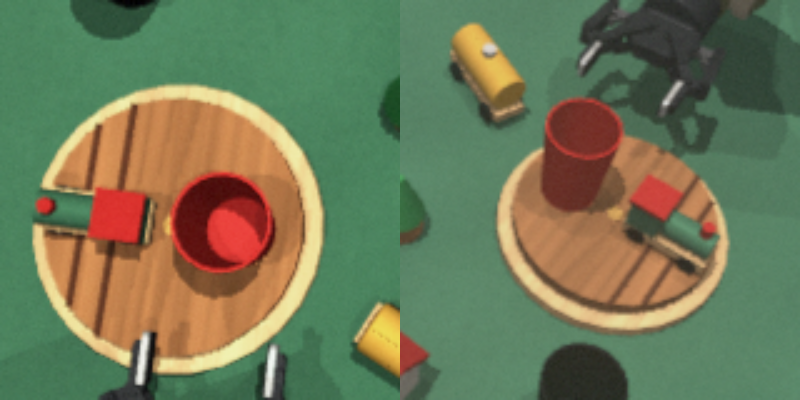

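The cup stands alone and upright on the disc at (222,222), the engine is still standing, and the gripper is clear.

```bash
python3 -c "
from bench import job
print(job.hand_in())"
```

```text
the job is handed in; nothing more can be done
None
```

The job is handed in (no verdict was returned): all six balls are in the wagon, the empty cup stands upright on the disc, the engine is still standing, and the other toys in view were not moved.

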